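Hang two gear boxes on the closet's balance bar

ROBOT

A 6-joint arm with a two-finger parallel gripper is mounted at the origin on the work surface. World frame = base frame: x ahead of the robot, y to its left, z up, the work surface at z = 0. Lengths are in mm, angles in rad, forces in N, time in s.
With the tool pointing down it reaches from about 275 to 1000 mm from the base axis. Payload 8.4 kg.
Tool frame: the origin (TCP) lies at the very end of the fingers, on their centre line; the grasp point (between the pads) lies behind it (r.grip_point_offset is the x of the grasp point in the tool frame, in mm); x points along the fingers, z is the direction in which the jaws open and shut, and the axes are right-handed (so a half turn about x gives the same grasp; the last joint's range is limited). The gripper opens to 85 mm and grips with 20 to 120 N. Pads are 22 mm wide; open, the fingers measure 114 mm over their backs; the gripper's body (76 mm by 85 mm) begins 54 mm behind the grasp point. The pads swing forward as they close: fully open they stand 13 mm farther back than shut.
Start: joints at [1.27, 0.353, 1.633, -0, 1.155, -0.002], TCP at [183.982, 597.309, 231.281] pointing down, gripper open.
Joint ranges: [-2.63, 2.63], [-0.92, 2.1], [0.06, 2.66], [-1.3, 4.44], [0, 2.69], [-3.02, 3.02]. Speed limits (rad/s): [2.22, 2.22, 2.79, 3.14, 3.14, 3.14].

INTERFACE

Orientations are given as [roll, pitch, yaw] about the fixed x, y, z axes, in that order (R = Rz(yaw) Ry(pitch) Rx(roll)).
In Python, from rig import r, vision, order gives the robot as it stands. The module is installed in compiled form; this text tells all that it offers.
- The arm moves only by the tool step_arm, never from a script. Its argument "rows" is a list of rows, each a list of 7 numbers: the shift along the world's x, y, z in mm, then the turn, a rotation vector about the world's x, y, z in rad, then the finger opening in mm, from 0 to 85.4. A call has exactly 8 rows; each row is the pose to reach, as a shift and turn from the pose measured when the call began; what a row does not reach only later rows make up. A row lasts 1/8 s, in which the tool goes at most 62.5 mm and 10.7 degrees, less where a joint would pass 70% of its speed; a pose out of reach is approached as far as the arm can. A call with a gripper value outside its range is refused whole. The fingers move at their own pace and stop on an object; "force" is the grip in N (left out, the last holds). Time passes only in rows, so rows that repeat a pose let the fingers close, or fill a call up. It gives the time, the measured TCP pose, the force and the opening at its end, in the units of the state.
- r.sense(): the state, without advancing time (a new reading comes with each control period).
- vision.grab_frame(name): name is "scene" or "top" or "wrist"; returns (picture, depth): 384x512x3 uint8, red, green, blue; 384x512 float32, mm along the optical axis (not along the pixel's ray), 0 where there is no reading.
- vision.camera_info(name): a dict with "K" (3x3 intrinsics, pixels), "origin" and "attitude" of the camera in the world; the wrist camera has in their place "tool_from_camera" (4x4, takes a point from camera to tool coordinates, whose origin is the TCP and whose axes are the tool frame's). Camera axes: x right, y down, z forward; pixel columns grow to the right and rows downward; lengths in mm; the calibration is good to about 2 mm. A picture is of the moment at which its call begins: read the wrist's pose just before it. camera_info takes no time and is no camera call.
- order.sign_off(): hands the job in, once; it reports no verdict.
The state is a dict: "clock": time; "qpos": joint angles; "qvel": joint speeds; "joint_efforts": joint torques, N m; "eef_pos": TCP position; "tcp_rot": TCP orientation; "contact_force": force on the tool from outside, world axes, zero at the start; "wrist_torque": the same for the moment, N m; "opening": opening from 0.0 (shut) to 1.0 (fully open).
Only numpy, scipy, OpenCV 4.12 (cv2) and the standard library are available. Lean on these libraries where they do the work, as an engineer would, in place of code of your own. Each camera call takes 0.05 s, during which the arm holds its last target.

TASK

Hang the two big bamboo hook boxes on the pivoting bar, one after the other: the first on either seat (between the pair of collars), the second on the opposite seat, so that the bar is level again. Let go of the first before bringing the second. Leave the small hook box, the cup, the compass and the carabiner where they are.

Things in the scene. Friction and masses are not known exactly. Their poses are not given: they have to be found in the camera images.
- rack: fixed wooden stand of the balance bar: base plate 110 x 150 x 12 mm, a slim post up its middle, nothing above the bar except a 26 mm hub at the pivot. Origin at the centre of its underside; y runs along the bar, -x faces the robot; its yaw varies. The pivot is 180 mm above the origin
- bar (a joint): tilt of the bar about the rack's x axis, rad: 0 level, positive = left (+y) end up; stops at -0.14 and +0.14. A weak return spring (0.7 N m/rad) levels the empty bar; one big box alone pulls it to the stop, two at opposite seats balance
- seat_left (a point): hanging seat at the bar's left (+y) end, 110 mm from the pivot: point on top of the 12 mm round steel bar, midway between two 20 mm collars that leave a 24 mm gap. Bar is 302 mm long; the point moves with it
- seat_right (a point): the same at the right (-y) end, 110 mm from the pivot
- box_a: big bamboo box (one of two identical, 200 g) with closed lid and a steel wire hook on top. Box 67 x 59 mm in plan (x, y), 50 mm high, 162 mm with hook and tab; origin at the centre of its underside, z up. The hook lies in its x-z plane: the stem rises from the lid at x = -16 mm (towards the robot, roughly), the free tip is at x = +16 mm
- box_a_hook (a point): underside of that box's hook crown, on the box's centre line 118 mm above its underside; rests on the bar when hung. The 6 mm wire makes an upside-down V here, 26 mm wide inside; the free tip (+x side) ends 18 mm below this point, and the gap between tip end and lid is 50 mm, so the hook goes over the bar from the robot's side, box below the bar
- box_a_grip (a point): middle of that box's flat bamboo grip tab above the hook: 26 mm (x) by 12 mm (y), from 122 to 162 mm above the underside; this point is 145 mm above the underside, on the centre line; axes as the box. Grip across the 12 mm (along y), with the finger ends above the crown
- box_b: big bamboo box (one of two identical, 200 g) with closed lid and a steel wire hook on top. Box 67 x 59 mm in plan (x, y), 50 mm high, 162 mm with hook and tab; origin at the centre of its underside, z up. The hook lies in its x-z plane: the stem rises from the lid at x = -16 mm (towards the robot, roughly), the free tip is at x = +16 mm
- box_b_hook (a point): underside of that box's hook crown, on the box's centre line 118 mm above its underside; rests on the bar when hung. The 6 mm wire makes an upside-down V here, 26 mm wide inside; the free tip (+x side) ends 18 mm below this point, and the gap between tip end and lid is 50 mm, so the hook goes over the bar from the robot's side, box below the bar
- box_b_grip (a point): middle of that box's flat bamboo grip tab above the hook: 26 mm (x) by 12 mm (y), from 122 to 162 mm above the underside; this point is 145 mm above the underside, on the centre line; axes as the box. Grip across the 12 mm (along y), with the finger ends above the crown
- small_box: bystander: a bamboo box with the same hook and tab at the same heights, but only 45 x 39 mm in plan (about 80 g), too light to balance a big one; origin at the centre of its underside
- cup: bystander: open green silicone cup, 74 mm across, 75 mm high; origin at the centre of its underside
- compass: bystander: round white plastic compass, 60 mm across, 14 mm high; origin at the centre of its underside
- carabiner: bystander: steel locking carabiner lying flat, about 105 x 65 mm, 10 mm thick; origin near its middle, on the underside

How it is judged:
By the outcome, as a careful person would: the job done as asked, in the order asked, and still so for the second after the job is handed in, with the robot touching nothing.
It also fails if it takes over 72 s, if anything falls off the work surface, if the arm or the gripper's body presses on something with over 40 N, if the wrist force passes 120 N, or if a joint passes its speed limit or range.

## Working session

There is one attempt and no reset: what is moved stays moved. The work goes in short steps, Python scripts to look and compute and a tool call to move; the robot and the scene stay as the last step left them, time stands still between calls to the robot, and variables do not carry over. Pictures are saved under pics/ and viewed, and the job is handed in when it is done.

Besides the shell and the picture viewer there is one more tool, called after ">>>" in YAML: its name, and indented under it one key for each argument. step_arm: Moves the arm, as the interface text tells. Its arguments: {"type":"object","properties":{"rows":{"type":"array"},"force":{"type":"number"}},"required":["rows"]}

```bash
mkdir -p pics
cat > h.py <<'E'
from rig import r, vision, order
import numpy as np, cv2
np.set_printoptions(precision=3,suppress=True)
def grab(n,save):
    s=r.sense(); p,d=vision.grab_frame(n)
    np.savez(f'pics/{save}.npz',p=p,d=d,pos=s['eef_pos'],rot=s['tcp_rot'])
    cv2.imwrite(f'pics/{save}.png',p[:,:,::-1]); return p,d
E
python3 - <<'E'
from h import *
print(r.sense(), r.grip_point_offset)
for n in ("scene","top","wrist"): print(n,vision.camera_info(n))
a,_=grab("scene","s0"); b,_=grab("top","t0")
E
```

```text
{'clock': 0.0, 'qpos': array([ 1.27 ,  0.354,  1.634, -0.   ,  1.155, -0.002]), 'qvel': array([ 0.   ,  0.003,  0.001, -0.002,  0.   ,  0.001]), 'joint_efforts': array([ -0.   , -60.525, -34.206,  -0.   ,   0.009,  -0.   ]), 'eef_pos': array([183.833, 596.836, 230.55 ]), 'tcp_rot': array([ 3.14 ,  1.569, -1.871]), 'contact_force': array([-0.639,  0.496,  0.643]), 'wrist_torque': array([ 0.008, -0.003,  0.032]), 'opening': 1.001023287081929} -18.700000000000003
scene {'K': array([[450.82 ,   0.   , 253.054],
       [  0.   , 450.82 , 196.548],
       [  0.   ,   0.   ,   1.   ]]), 'origin': array([1307.858, -715.924,  841.362]), 'attitude': array([-2.195,  0.003,  0.821])}
top {'K': array([[367.664,   0.   , 261.684],
       [  0.   , 367.664, 191.976],
       [  0.   ,   0.   ,   1.   ]]), 'origin': array([547.13 , -24.997, 968.86 ]), 'attitude': array([-3.091, -0.008, -1.599])}
wrist {'K': array([[346.13 ,   0.   , 251.69 ],
       [  0.   , 346.13 , 191.762],
       [  0.   ,   0.   ,   1.   ]]), 'tool_from_camera': array([[  -0.   ,   -0.323,    0.946, -142.443],
       [  -0.001,   -0.946,   -0.323,   83.437],
       [   1.   ,   -0.001,   -0.   ,    1.098],
       [   0.   ,    0.   ,    0.   ,    1.   ]])}
```

View pics/s0.png

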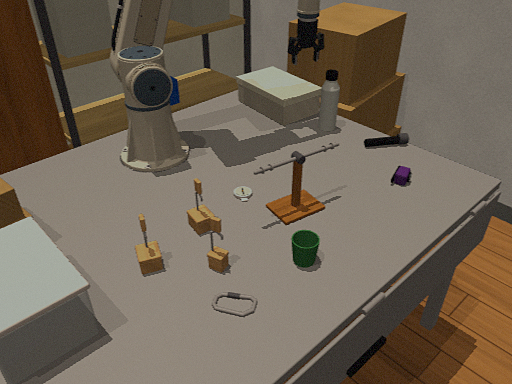

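View pics/t0.png

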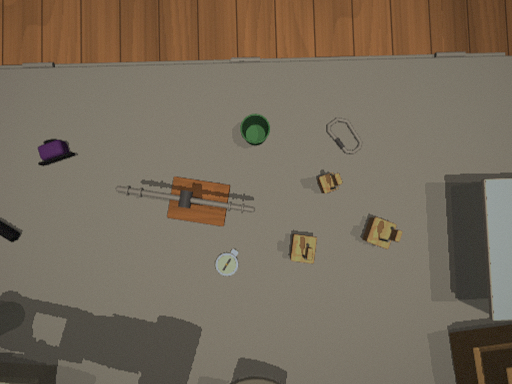

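The top view has +x up and -y to the right. The rack is at about (198,200), the big boxes at (303,248) and (381,232), the small box at (329,182), the compass at (227,263), the cup at (255,129) and the carabiner at (344,135). Next I turn these into world coordinates from depth.

```bash
cat >> h.py <<'E'
from scipy.spatial.transform import Rotation as Ro
def cam(n,pos=None,rot=None):
    i=vision.camera_info(n)
    if n=='wrist':
        T=np.eye(4);T[:3,:3]=Ro.from_euler('xyz',rot).as_matrix();T[:3,3]=pos
        return i['K'],T@i['tool_from_camera']
    T=np.eye(4);T[:3,:3]=Ro.from_euler('xyz',i['attitude']).as_matrix();T[:3,3]=i['origin'];return i['K'],T
def world(n,d,pos=None,rot=None):
    K,T=cam(n,pos,rot); v,u=np.mgrid[:384,:512]
    c=np.stack([(u-K[0,2])/K[0,0]*d,(v-K[1,2])/K[1,1]*d,d],-1)
    w=c@T[:3,:3].T+T[:3,3]; w[d<=0]=np.nan; return w
def ld(s,n):
    z=np.load(f'pics/{s}.npz'); return z['p'],world(n,z['d'],z['pos'],z['rot'])
E
python3 - <<'E'
from h import *
p,w=ld('t0','top')
hsv=cv2.cvtColor(p,cv2.COLOR_RGB2HSV)
print('table z',np.nanmedian(w[300:320,250:330,2]), [tuple(hsv[y,x]) for x,y in((303,248),(381,232),(329,182),(200,215))])
for nm,(x0,y0,x1,y1) in dict(A=(285,228,322,268),B=(360,210,408,252),S=(312,165,347,198)).items():
    ww=w[y0:y1,x0:x1].reshape(-1,3); hh=hsv[y0:y1,x0:x1].reshape(-1,3)
    for zl,zh in((40,62),(62,120),(120,170)):
        m=(ww[:,2]>zl)&(ww[:,2]<zh)
        if m.sum()<3: print(nm,zl,m.sum());continue
        q=ww[m]; rect=cv2.minAreaRect(q[:,:2].astype(np.float32))
        print(nm,zl,m.sum(),'mean',q.mean(0),'rect',np.array(rect[0]),np.array(rect[1]),rect[2])
m=(w[...,2]>168)&(w[...,2]<215); m[:, :100]=0; m[:,270:]=0; m[:170]=0;m[220:]=0
q=w[m]; c=q.mean(0); U,S,V=np.linalg.svd(q-c,full_matrices=False); t=(q-c)@V[0]
print('bar',m.sum(),c,V[0],S,t.min(),t.max(), c+V[0]*t.min(),c+V[0]*t.max())
m=(w[...,2]>6)&(w[...,2]<20); m[:,:150]=0;m[:,240:]=0;m[:165]=0;m[235:]=0
q=w[m];print('base',m.sum(),q.mean(0),cv2.minAreaRect(q[:,:2].astype(np.float32)))
for nm,(x,y) in dict(cup=(255,129),comp=(227,263)).items(): print(nm,w[y,x])
for s in('t0','s0'):
    im=cv2.imread(f'pics/{s}.png')
    c=im[155:280,105:415] if s=='t0' else im[130:280,120:350]
    cv2.imwrite(f'pics/{s}z.png',cv2.resize(c,None,fx=2.5,fy=2.5,interpolation=cv2.INTER_CUBIC))
E
```

```text
table z 0.15565139283091867 [(np.uint8(15), np.uint8(126), np.uint8(113)), (np.uint8(19), np.uint8(128), np.uint8(134)), (np.uint8(15), np.uint8(133), np.uint8(115)), (np.uint8(13), np.uint8(160), np.uint8(145))]
A 40 534 mean [ 453.278 -130.23    49.705] rect [ 450.119 -133.076] [59.17  68.333] 80.61557006835938
A 62 17 mean [ 452.471 -131.964  100.243] rect [ 451.936 -132.479] [ 4.109 34.945] 80.33435821533203
A 120 95 mean [ 451.978 -131.732  155.13 ] rect [ 450.985 -133.125] [12.029 25.819] 81.13739013671875
B 40 579 mean [ 486.049 -325.22    49.59 ] rect [ 484.711 -328.594] [59.374 68.249] 67.8608627319336
B 62 37 mean [ 478.559 -324.763   99.857] rect [ 484.94  -328.356] [ 4.951 37.434] 66.69489288330078
B 120 128 mean [ 485.375 -326.296  151.85 ] rect [ 484.85  -328.995] [12.871 25.742] 66.87156677246094
S 40 222 mean [ 612.69  -197.64    49.478] rect [ 613.333 -201.72 ] [46.232 38.596] 17.529876708984375
S 62 22 mean [ 606.828 -203.006  100.935] rect [ 613.523 -201.633] [36.453  4.886] 18.052644729614258
S 120 98 mean [ 613.162 -199.614  153.842] rect [ 613.892 -201.678] [25.231 11.961] 17.78921890258789
bar 964 [577.845 132.481 185.914] [-0.18  -0.984 -0.   ] [2500.499  183.628  105.025] -149.06248504292694 150.34455905259165 [604.734 279.098 185.96 ] [550.724 -15.397 185.867]
base 1937 [576.952 129.263  11.914] ((577.8363647460938, 132.19711303710938), (149.91070556640625, 109.99136352539062), 79.5445556640625)
cup [763.008 -21.145   4.688]
comp [414.402  60.398  12.276]
```

View pics/t0z.png

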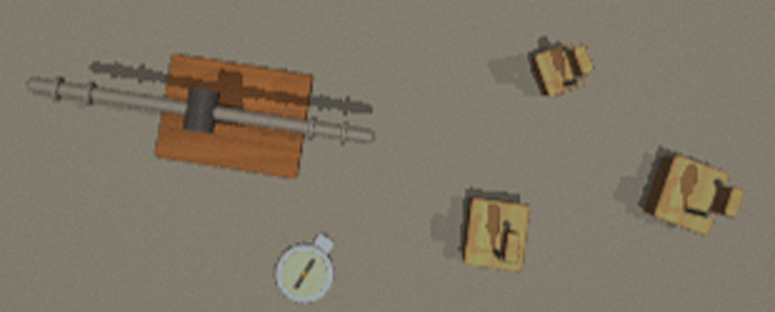

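View pics/s0z.png

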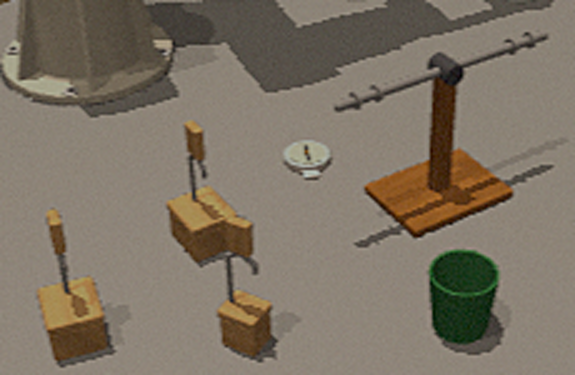

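Measured positions, with sizes matching the given dimensions:

| Item | Position (mm) | Yaw |
|---|---|---|
| Rack | (578, 132) | -10.4° |
| Left seat | (597.7, 240.6) | – |
| Right seat | (558.2, 24.1) | – |
| Box A | (450.6, -133.1) | about -9.3° |
| Box B | (484.8, -328.7) | about -22.6° |

Bar top is at z = 186. The zoomed views show both big boxes with the stem on the robot side. Box A goes to the left seat first.

```bash
cat >> h.py <<'E'
def go(x,y,z,yawdeg):
    s=r.sense(); a=np.radians(yawdeg)
    zt=np.array([-np.sin(a),np.cos(a),0]); xt=np.array([0,0,-1.]); yt=np.cross(zt,xt)
    R=np.stack([xt,yt,zt],1); R0=Ro.from_euler('xyz',s['tcp_rot']).as_matrix()
    print('t',round(s['clock'],2),'pos',s['eef_pos'],'F',s['contact_force'],'op',round(s['opening']*85.4,1),'q',s['qpos'])
    print('shift',np.array([x,y,z])-s['eef_pos'],'rotvec',Ro.from_matrix(R@R0.T).as_rotvec())
E
python3 -c "
from h import *
go(450.6,-133.1,240,-9.3)"
```

```text
t 0.1 pos [183.854 596.875 230.613] F [ 0.249 -0.598  0.551] op 85.2 q [ 1.27   0.354  1.634  0.     1.155 -0.002]
shift [ 266.746 -729.975    9.387] rotvec [ 0.001 -0.     0.137]
```

>>> step_arm:
  rows:
    - [15,-25,30,0,0,0.02,85]
    - [45,-70,60,0,0,0.04,85]
    - [85,-115,70,0,0,0.06,85]
    - [125,-160,70,0,0,0.08,85]
    - [160,-205,70,0,0,0.1,85]
    - [185,-255,70,0,0,0.137,85]
    - [205,-305,70,0.001,0,0.137,85]
    - [220,-355,70,0.001,0,0.137,85]

```text
clock: 1.1
eef_pos: [404.3, 240.1, 300.4]
tcp_rot: [2.563, 1.57, -2.312]
contact_force: [0.8, 0.1, -0.4]
opening: 0.992
```

>>> step_arm:
  rows:
    - [5,-50,0,0,0,0,85]
    - [12,-100,0,0,0,0,85]
    - [20,-150,0,0,0,0,85]
    - [28,-200,0,0,0,0,85]
    - [35,-250,-10,0,0,0,85]
    - [42,-300,-30,0,0,0,85]
    - [46,-345,-50,0,0,0,85]
    - [46,-373,-60,0,0,0,85]

```text
clock: 2.1
eef_pos: [449.6, -134.7, 239.2]
tcp_rot: [1.824, 1.569, -3.051]
contact_force: [0.3, -0.2, -0.7]
opening: 0.998
```

```bash
python3 -c "
from h import *
go(450.6,-133.1,131,-9.3)
grab('wrist','w1')"
```

```text
t 2.1 pos [ 449.605 -134.709  239.157] F [ 0.344 -0.193 -0.667] op 85.2 q [-0.294  0.1    1.944 -0.001  1.099 -1.701]
shift [   0.995    1.609 -108.157] rotvec [ 0.    -0.002  0.001]
```

View pics/w1.png

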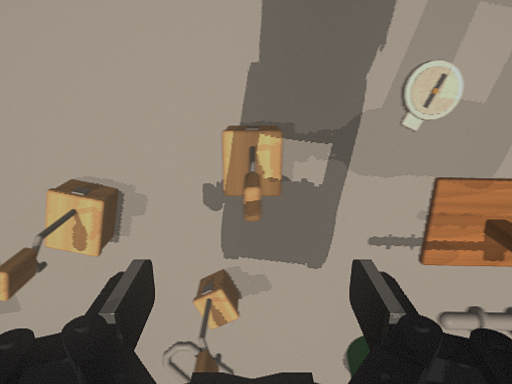

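The wrist view shows box A's tab at about (253,200), centred between the fingers at x≈252. The stem is on the upper side, towards the robot, for both big boxes. I check the tab position from this view too.

```bash
python3 -c "
from h import *
p,w=ld('w1','wrist')
for nm,(x0,y0,x1,y1) in dict(A=(215,120,290,225),B=(0,175,125,305)).items():
    q=w[y0:y1,x0:x1].reshape(-1,3)
    for a,b in((40,56),(130,170)):
        m=(q[:,2]>a)&(q[:,2]<b); print(nm,m.sum(),q[m].mean(0) if m.any() else '',cv2.minAreaRect(q[m][:,:2].astype(np.float32)) if m.any() else '')
"
```

```text
A 3412 [ 446.109 -132.005   49.467] ((449.7926330566406, -132.532470703125), (59.06892395019531, 68.19430541992188), 80.70770263671875)
A 796 [ 447.191 -132.042  157.469] ((450.1447448730469, -132.5240478515625), (11.85323715209961, 25.52491569519043), 80.89305877685547)
B 3286 [ 481.838 -324.955   49.197] ((483.72552490234375, -328.14508056640625), (58.986270904541016, 69.26293182373047), 68.0512466430664)
B 1204 [ 482.01  -323.716  149.075] ((484.77581787109375, -325.3167419433594), (12.521316528320312, 27.228708267211914), 80.75054168701172)
```

Agreement is within 1 mm. Descend and grip, with the TCP 131 mm up.

>>> step_arm:
  rows:
    - [0.8,2,-15,0,-0.002,0,85]
    - [0.8,2,-35,0,-0.002,0,85]
    - [0.8,2,-60,0,-0.002,0,85]
    - [0.8,2,-85,0,-0.002,0,85]
    - [0.8,2,-100,0,-0.002,0,85]
    - [0.8,2,-108,0,-0.002,0,85]
    - [0.8,2,-108,0,-0.002,0,60]
    - [0.8,2,-108,0,-0.002,0,40]
  force: 50

```text
clock: 3.15
eef_pos: [450.6, -134.6, 130.9]
tcp_rot: [-2.928, 1.569, -1.52]
contact_force: [-0.3, -0.5, -0.2]
opening: 0.597
```

>>> step_arm:
  rows:
    - [0,0,0,0,0,0,25]
    - [0,0,0,0,0,0,10]
    - [0,0,0,0,0,0,0]
    - [0,0,0,0,0,0,0]
    - [0,0,0,0,0,0,0]
    - [0,0,3,0,0,0,0]
    - [0,0,8,0,0,0,0]
    - [0,0,15,0,0,0,0]
  force: 50

```text
clock: 4.15
eef_pos: [450.3, -134.6, 146.1]
tcp_rot: [2.981, 1.569, -1.895]
contact_force: [-0.3, 0.5, -2.3]
opening: 0.131
```

```bash
python3 -c "
from h import *
print(597.7-75*.9836,240.6+75*.18)
go(524,254,236,-10.4)"
```

```text
523.9300000000001 254.1
t 4.15 pos [ 450.335 -134.633  146.139] F [-0.292  0.474 -2.278] op 11.2 q [-0.292  0.223  2.036 -0.002  0.882 -1.699]
shift [ 73.665 388.633  89.861] rotvec [ 0.002 -0.001 -0.018]
```

>>> step_arm:
  rows:
    - [0,0,20,0,0,0,0]
    - [0,5,50,0,0,0,0]
    - [0,20,80,0,0,-0.01,0]
    - [0,50,92,0,0,-0.018,0]
    - [0,85,92,0,0,-0.018,0]
    - [0,120,92,0,0,-0.018,0]
    - [0,160,92,0,0,-0.018,0]
    - [0,200,92,0,0,-0.018,0]

```text
clock: 5.15
eef_pos: [450.2, 66.5, 238.6]
tcp_rot: [-2.996, 1.569, -1.607]
contact_force: [0.3, 0.5, -2.0]
opening: 0.131
```

>>> step_arm:
  rows:
    - [0,40,0,0,0,0,0]
    - [5,80,0,0,0,0,0]
    - [15,115,0,0,0,0,0]
    - [30,145,0,0,0,0,0]
    - [45,165,0,0,0,0,0]
    - [60,180,0,0,0,0,0]
    - [70,188,0,0,0,0,0]
    - [72,188,0,0,0,0,0]

```text
clock: 6.15
eef_pos: [522.4, 254.6, 238.5]
tcp_rot: [-3.093, 1.569, -1.703]
contact_force: [-0.9, -0.3, -1.0]
opening: 0.134
```

```bash
python3 -c "
from h import *
go(524,254,236,-10.4)
grab('scene','s1');grab('top','t1')
p,w=ld('t1','top')
m=(w[...,2]>168)&(w[...,2]<210); m[:, :100]=0; m[:,270:]=0; m[:170]=0;m[:,:150]=0;m[220:]=0
q=w[m]
im=cv2.imread('pics/t1.png')[150:290,90:310];im2=cv2.imread('pics/s1.png')[110:240,200:400]
cv2.imwrite('pics/c1.png',np.vstack([cv2.resize(im,(600,300)),cv2.resize(im2,(600,300))]))
"
```

```text
t 6.15 pos [522.412 254.601 238.55 ] F [-0.856 -0.273 -0.958] op 11.5 q [ 0.452  0.279  1.721 -0.002  1.143 -0.937]
shift [ 1.588 -0.601 -2.55 ] rotvec [ 0.002 -0.    -0.001]
```

View pics/c1.png

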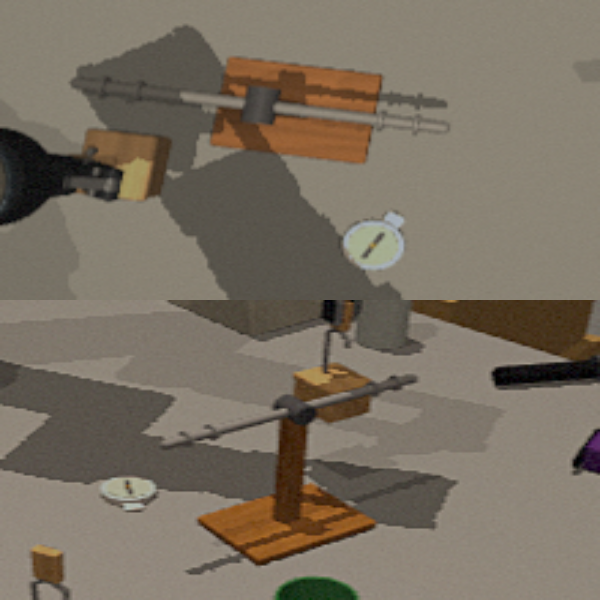

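Box A hangs from the gripper on the robot side of the left end of the bar, and the bar is level. I check the box's height and position in the grip, and locate the left collars.

```bash
python3 -c "
from h import *
for n,s in(('top','t1'),('scene','s1')):
    p,w=ld(s,n)
    m=(abs(w[...,0]-522)<55)&(abs(w[...,1]-254)<50)&(w[...,2]>145)&(w[...,2]<168)
    q=w[m]; print(n,m.sum(),np.median(q,0),cv2.minAreaRect(q[:,:2].astype(np.float32)))
    m2=(abs(w[...,0]-522)<55)&(abs(w[...,1]-254)<50)&(w[...,2]>90)&(w[...,2]<168); print(w[m2].min(0),w[m2].max(0))
p,w=ld('t0','top'); u=np.array([.18,.984]);n=np.array([.984,-.18]);c=np.array([578,132.3])
m=(w[...,2]>160)&(w[...,2]<205)&(abs((w[...,:2]-c)@n)<14)
t=((w[...,:2]-c)@u)[m]; o=((w[...,:2]-c)@n)[m]; z=w[m][:,2]
for b in range(-152,153,4):
    k=(t>=b)&(t<b+4)
    if k.any(): print(b+2,k.sum(),o[k].min().round(1),o[k].max().round(1),z[k].max().round(1),end=' | ')
"
```

```text
top 569 [530.077 243.251 156.941] ((520.99951171875, 254.2783660888672), (59.34102249145508, 66.7701416015625), 79.96622467041016)
[485.465 220.702 110.389] [556.705 284.966 160.677]
scene 222 [526.51  250.204 156.045] ((525.76953125, 255.900390625), (62.08256149291992, 73.08220672607422), 79.2044906616211)
[488.275 219.179 105.31 ] [564.14  290.912 167.631]
-150 6 -4.9 3.9 184.8 | -146 10 -5.5 5.4 185.8 | -142 9 -5.9 4.7 188.3 | -138 10 -4.4 4.4 188.6 | -134 10 -5.0 3.7 189.2 | -130 11 -5.7 5.5 188.1 | -126 15 -8.4 8.7 190.2 | -122 13 -8.8 8.4 191.8 | -118 12 -5.6 5.7 188.5 | -114 10 -5.9 5.0 187.0 | -110 10 -4.4 4.3 186.1 | -106 10 -5.1 3.7 185.6 | -102 11 -5.7 5.5 186.2 | -98 16 -8.4 8.7 191.7 | -94 11 -8.8 8.4 191.3 | -90 12 -5.6 5.7 187.3 | -86 11 -5.9 5.0 186.8 | -82 10 -4.4 4.3 186.8 | -78 11 -5.1 5.8 187.9 | -74 11 -5.7 5.5 186.7 | -70 10 -6.1 4.8 186.0 | -66 10 -4.9 4.2 186.6 | -62 10 -5.6 5.7 187.7 | -58 12 -5.9 5.3 186.6 | -54 10 -4.4 4.3 187.2 | -50 10 -5.1 5.8 189.1 | -46 12 -5.7 5.5 186.3 | -42 11 -6.1 4.8 186.7 | -38 11 -4.9 4.1 188.7 | -34 8 -5.3 5.6 187.1 | -30 12 -5
[... 366 characters left out ...]
6 187.7 | 34 10 -5.1 5.8 189.5 | 38 10 -5.5 5.4 186.5 | 42 14 -6.1 4.7 188.3 | 46 8 -5.0 4.1 187.1 | 50 10 -5.3 5.6 185.9 | 54 12 -6.0 4.9 187.1 | 58 9 -4.5 4.2 189.0 | 62 11 -5.1 5.7 188.3 | 66 11 -5.8 5.4 185.9 | 70 12 -4.3 4.7 188.1 | 74 9 -5.0 4.1 187.6 | 78 9 -5.3 5.6 187.6 | 82 13 -6.0 5.2 187.4 | 86 9 -4.5 4.2 187.0 | 90 9 -5.2 3.6 186.2 | 94 27 -10.0 9.6 192.3 | 98 9 -8.2 9.3 188.6 | 102 9 -4.7 4.1 185.5 | 106 14 -5.3 5.9 187.8 | 110 8 -6.0 5.2 186.9 | 114 11 -4.5 4.5 187.6 | 118 10 -5.2 5.7 187.7 | 122 26 -9.8 9.6 191.5 | 126 11 -10.1 8.9 191.0 | 130 8 -4.7 5.8 187.2 | 134 10 -5.4 5.5 186.3 | 138 13 -6.0 5.2 187.9 | 142 9 -4.5 4.2 187.9 | 146 8 -4.9 3.9 187.4 | 150 2 1.1 3.2 184.2 |
```

Collars are at 95.5 and 124 mm, so the seat is at 110 mm. The box sits 131 mm below the TCP as planned. Move in.

>>> step_arm:
  rows:
    - [8,-1.5,0,0.002,0,0,0]
    - [20,-3.5,0,0.002,0,0,0]
    - [34,-6,0,0.002,0,0,0]
    - [48,-8.5,0,0.002,0,0,0]
    - [60,-11,0,0.002,0,0,0]
    - [70,-12.5,0,0.002,0,0,0]
    - [76,-13.7,0,0.002,0,0,0]
    - [76,-13.7,0,0.002,0,0,0]

```text
clock: 7.25
eef_pos: [598.1, 240.2, 238.4]
tcp_rot: [1.808, 1.57, -3.086]
contact_force: [0.0, -0.4, -2.2]
opening: 0.133
```

```bash
python3 -c "
from h import *
go(598.5,240.6,199,-10.4)
grab('scene','s2');grab('wrist','w2')
p,w=ld('w2','wrist')
im=cv2.imread('pics/w2.png');im2=cv2.imread('pics/s2.png')[90:220,240:390]
cv2.imwrite('pics/c2.png',np.hstack([cv2.resize(im,(400,300)),cv2.resize(im2,(400,300))]))
"
```

```text
t 7.25 pos [598.103 240.181 238.377] F [ 0.04  -0.387 -2.235] op 11.4 q [ 0.379  0.377  1.581  0.     1.184 -1.01 ]
shift [  0.397   0.419 -39.377] rotvec [ 0.    -0.001  0.   ]
```

View pics/c2.png

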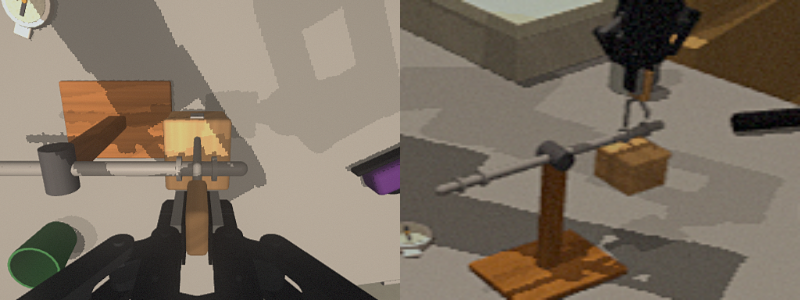

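The wire at x≈198 lies between the collars at x≈180 and 215 in the wrist view, and the bar is clear of lid and tip. Lower it.

>>> step_arm:
  rows:
    - [0.4,0.4,-5,0,0,0,0]
    - [0.4,0.4,-12,0,0,0,0]
    - [0.4,0.4,-20,0,0,0,0]
    - [0.4,0.4,-27,0,0,0,0]
    - [0.4,0.4,-32,0,0,0,0]
    - [0.4,0.4,-36,0,0,0,0]
    - [0.4,0.4,-40,0,0,0,0]
    - [0.4,0.4,-44,0,0,0,0]

```text
clock: 8.35
eef_pos: [598.1, 240.7, 194.4]
tcp_rot: [1.629, 1.57, 3.018]
contact_force: [-0.4, 0.6, -2.5]
opening: 0.13
```

>>> step_arm:
  rows:
    - [0,0,-2,0,0,0,0]
    - [0,0,-4,0,0,0,0]
    - [0,0,-6,0,0,0,0]
    - [0,0,-8,0,0,0,0]
    - [0,0,-9,0,0,0,0]
    - [0,0,-10,0,0,0,0]
    - [0,0,-10,0,0,0,0]
    - [0,0,-10,0,0,0,0]

```text
clock: 9.35
eef_pos: [598.7, 240.9, 185.0]
tcp_rot: [-0.725, 1.57, 0.664]
contact_force: [1.1, 0.9, 4.4]
opening: 0.132
```

```bash
python3 -c "
from h import *
go(598.5,240.6,183.6,-10.4)
grab('scene','s3');grab('wrist','w3')
im=cv2.imread('pics/w3.png');im2=cv2.imread('pics/s3.png')[90:220,240:390]
cv2.imwrite('pics/c3.png',np.hstack([cv2.resize(im,(400,300)),cv2.resize(im2,(400,300))]))
"
```

```text
t 9.35 pos [598.69  240.904 184.958] F [1.074 0.872 4.396] op 11.3 q [ 0.38   0.428  1.63   0.     1.082 -1.009]
shift [-0.19  -0.304 -1.358] rotvec [-0.001  0.001  0.   ]
```

View pics/c3.png

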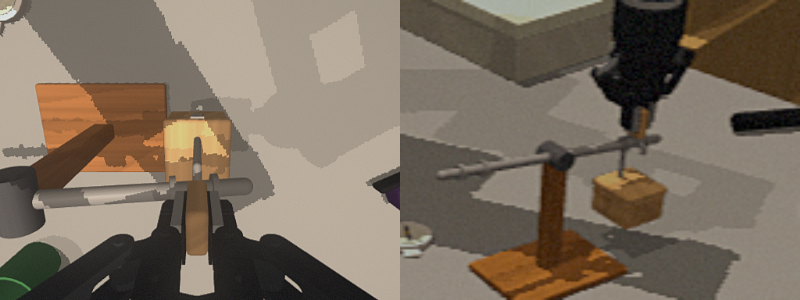

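Bar tilted, hook seated between the collars, and contact force has gone from -2.5 to +4.4 N (at the stop). Open partly and rise.

>>> step_arm:
  rows:
    - [0,0,0,0,0,0,14]
    - [0,0,0,0,0,0,18]
    - [0,0,0,0,0,0,24]
    - [0,0,0,0,0,0,30]
    - [0,0,0,0,0,0,34]
    - [0,0,0,0,0,0,34]
    - [0,0,2,0,0,0,34]
    - [0,0,6,0,0,0,34]

```text
clock: 10.45
eef_pos: [598.6, 240.9, 191.0]
tcp_rot: [-0.583, 1.57, 0.806]
contact_force: [0.0, 0.0, 0.0]
opening: 0.394
```

>>> step_arm:
  rows:
    - [0,0,6,0,0,0,34]
    - [0,0,16,0,0,0,34]
    - [0,0,30,0,0,0,34]
    - [0,0,45,0,0,0,34]
    - [0,0,60,0,0,0,34]
    - [0,0,80,0,0,0,50]
    - [0,0,100,0,0,0,85]
    - [0,0,120,0,0,0,85]

```text
clock: 11.45
eef_pos: [598.6, 240.9, 312.5]
tcp_rot: [-0.776, 1.57, 0.614]
contact_force: [-0.2, -0.0, 0.3]
opening: 0.975
```

```bash
python3 -c "
from h import *
go(484.3,-328.4,300,-22.5)
grab('scene','s4');grab('wrist','w4')
im=cv2.imread('pics/w4.png');im2=cv2.imread('pics/s4.png')[90:220,240:390]
cv2.imwrite('pics/c4.png',np.hstack([cv2.resize(im,(400,300)),cv2.resize(im2,(400,300))]))
"
```

```text
t 11.45 pos [598.571 240.852 312.523] F [-0.183 -0.042  0.286] op 83.3 q [ 0.38   0.322  1.496  0.     1.323 -1.009]
shift [-114.271 -569.252  -12.523] rotvec [-0.001  0.001 -0.211]
```

View pics/c4.png

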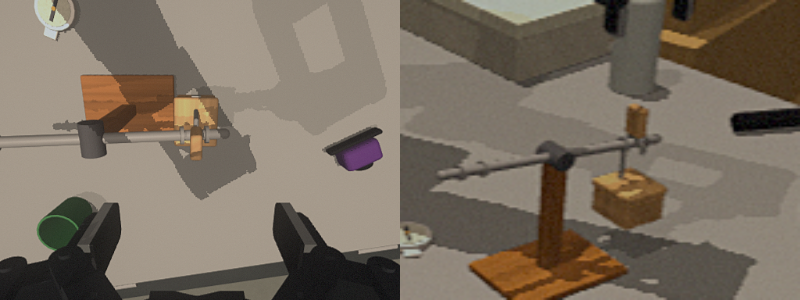

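Box A hangs freely on the left seat. Now go to box B.

>>> step_arm:
  rows:
    - [-5,-20,0,0,0,-0.02,85]
    - [-12,-60,0,0,0,-0.05,85]
    - [-22,-105,0,0,0,-0.08,85]
    - [-32,-155,0,0,0,-0.11,85]
    - [-42,-205,0,0,0,-0.15,85]
    - [-52,-255,0,0,0,-0.18,85]
    - [-62,-305,0,0,0,-0.211,85]
    - [-72,-355,0,0,0,-0.211,85]

```text
clock: 12.55
eef_pos: [526.0, -115.8, 313.5]
tcp_rot: [-0.917, 1.567, 0.26]
contact_force: [1.0, -1.1, -0.5]
opening: 0.997
```

>>> step_arm:
  rows:
    - [-10,-40,0,0,0,0,85]
    - [-18,-85,0,0,0,0,85]
    - [-26,-125,-10,0,0,0,85]
    - [-33,-165,-25,0,0,0,85]
    - [-39,-195,-45,0,0,0,85]
    - [-42,-213,-65,0,0,0,85]
    - [-42,-213,-75,0,0,0,85]
    - [-42,-213,-75,0,0,0,85]

```text
clock: 13.55
eef_pos: [483.5, -327.8, 237.6]
tcp_rot: [-0.36, 1.567, 0.817]
contact_force: [-0.7, 0.1, -0.1]
opening: 0.995
```

```bash
python3 -c "
from h import *
go(484.3,-328.4,131,-22.5)
grab('wrist','w5')
p,w=ld('w5','wrist')
q=w.reshape(-1,3); q=q[(abs(q[:,0]-484)<60)&(abs(q[:,1]+328)<60)]
for a,b in((40,56),(140,170)):
    m=(q[:,2]>a)&(q[:,2]<b); print(m.sum(),q[m].mean(0),cv2.minAreaRect(q[m][:,:2].astype(np.float32)))
"
```

```text
t 13.55 pos [ 483.549 -327.756  237.596] F [-0.66   0.149 -0.066] op 85.0 q [-0.6    0.284  1.717  0.004  1.141 -1.779]
shift [   0.751   -0.644 -106.596] rotvec [-0.002  0.002  0.001]
3393 [ 480.038 -327.029   49.512] ((483.2737731933594, -328.4664001464844), (59.169437408447266, 67.48672485351562), 67.56291198730469)
734 [ 481.643 -327.694  159.163] ((484.1290283203125, -328.81280517578125), (11.88295841217041, 26.225427627563477), 67.6187744140625)
```

View pics/w5.png

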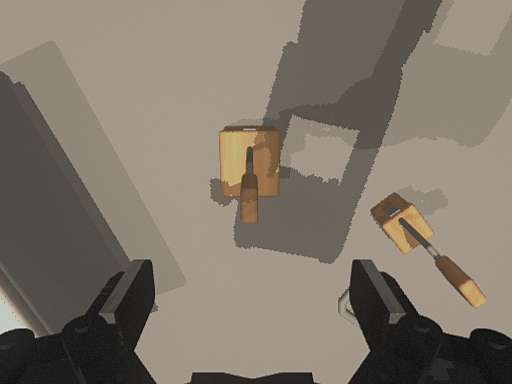

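Box B is centred at (250,200) between the fingers, and the small box at (430,250) is outside the right finger's path. Descend and grip.

>>> step_arm:
  rows:
    - [0.5,-0.8,-15,-0.002,0.002,0,85]
    - [0.5,-0.8,-35,-0.002,0.002,0,85]
    - [0.5,-0.8,-60,-0.002,0.002,0,85]
    - [0.5,-0.8,-85,-0.002,0.002,0,85]
    - [0.5,-0.8,-99,-0.002,0.002,0,85]
    - [0.5,-0.8,-106.6,-0.002,0.002,0,85]
    - [0.5,-0.8,-106.6,-0.002,0.002,0,60]
    - [0.5,-0.8,-106.6,-0.002,0.002,0,40]
  force: 50

```text
clock: 14.6
eef_pos: [485.1, -329.0, 132.6]
tcp_rot: [-1.581, 1.568, -0.403]
contact_force: [-0.2, 0.6, -0.7]
opening: 0.6
```

>>> step_arm:
  rows:
    - [0,0,0,0,0,0,25]
    - [0,0,0,0,0,0,10]
    - [0,0,0,0,0,0,0]
    - [0,0,0,0,0,0,0]
    - [0,0,0,0,0,0,0]
    - [0,0,3,0,0,0,0]
    - [0,0,8,0,0,0,0]
    - [0,0,15,0,0,0,0]
  force: 50

```text
clock: 15.6
eef_pos: [484.9, -328.7, 147.7]
tcp_rot: [-1.451, 1.569, -0.273]
contact_force: [0.1, -0.1, -2.3]
opening: 0.133
```

```bash
python3 -c "
from h import *
grab('top','t6')
p,w=ld('t6','top'); u=np.array([.18,.984]);n=np.array([.984,-.18]);c=np.array([578,132.3])
m=(w[...,2]>150)&(w[...,2]<225)&(abs((w[...,:2]-c)@n)<14)
t=((w[...,:2]-c)@u)[m]; o=((w[...,:2]-c)@n)[m]; z=w[m][:,2]
for b in list(range(-152,-84,4))+list(range(40,92,8)):
    k=(t>=b)&(t<b+4)
    if k.any(): print(b+2,k.sum(),o[k].min().round(1),o[k].max().round(1),np.median(z[k]).round(1),end=' | ')
x=558.2-75*.984;y=24.1+75*.18; print(x,y)
go(x,y,252,-10.4)"
```

```text
-150 2 -2.7 -0.7 204.5 | -146 11 -5.4 5.1 203.8 | -142 11 -6.1 4.8 206.1 | -138 10 -4.6 4.2 204.0 | -134 12 -5.3 5.7 203.7 | -130 11 -5.6 5.0 203.0 | -126 16 -8.6 8.6 201.8 | -122 18 -8.9 8.2 206.1 | -118 10 -5.5 5.2 201.0 | -114 12 -6.1 4.8 200.9 | -110 10 -4.7 4.2 200.0 | -106 11 -5.3 5.7 199.8 | -102 10 -5.7 5.0 199.1 | -98 18 -8.7 8.6 198.5 | -94 16 -9.0 8.2 201.5 | -90 11 -5.5 5.2 197.3 | -86 11 -6.2 4.9 196.1 | 42 11 -5.8 5.1 178.8 | 50 8 -5.3 3.8 177.8 | 58 11 -6.0 5.0 177.1 | 66 8 -5.2 5.8 175.2 | 74 9 -4.4 4.5 176.5 | 82 9 -5.4 5.7 172.6 | 90 11 -6.4 8.7 171.7 | 484.40000000000003 37.6
t 15.65 pos [ 485.425 -329.117  148.829] F [ 0.419  0.088 -0.574] op 11.1 q [-0.599  0.383  1.794  0.001  0.962 -1.777]
shift [ -1.025 366.717 103.171] rotvec [0.001 0.003 0.212]
```

Right seat top is now at z≈201, as the tilt predicts. Carry B at TCP z≈252.

>>> step_arm:
  rows:
    - [0,0,20,0,0.001,0,0]
    - [-1,5,50,0,0.003,0.02,0]
    - [-3,20,80,0,0.003,0.06,0]
    - [-6,45,103,0,0.003,0.1,0]
    - [-10,80,103,0,0.003,0.14,0]
    - [-12,120,103,0,0.003,0.18,0]
    - [-12,160,103,0,0.003,0.212,0]
    - [-12,200,103,0,0.003,0.212,0]

```text
clock: 16.65
eef_pos: [473.2, -127.9, 252.1]
tcp_rot: [-2.203, 1.569, -0.813]
contact_force: [1.6, -1.0, -2.3]
opening: 0.133
```

>>> step_arm:
  rows:
    - [0,40,0,0,0,0,0]
    - [0,78,0,0,0,0,0]
    - [2,110,0,0,0,0,0]
    - [5,135,0,0,0,0,0]
    - [8,152,0,0,0,0,0]
    - [11,162,0,0,0,0,0]
    - [11,166,0,0,0,0,0]
    - [11,166,0,0,0,0,0]

```text
clock: 17.65
eef_pos: [484.2, 37.9, 252.0]
tcp_rot: [-2.413, 1.569, -1.023]
contact_force: [-0.7, 0.5, -2.7]
opening: 0.127
```

```bash
python3 -c "
from h import *
go(484.4,37.6,252,-10.4)
s=r.sense()['eef_pos']
grab('scene','s7');grab('top','t7');
for n,sv in(('top','t7'),('scene','s7')):
    p,w=ld(sv,n)
    m=(abs(w[...,0]-s[0])<50)&(abs(w[...,1]-s[1])<50)&(w[...,2]>160)&(w[...,2]<180)
    q=w[m]; print(n,m.sum(),np.median(q,0),cv2.minAreaRect(q[:,:2].astype(np.float32)))
go(558.2,24.1,252,-10.4)
im=cv2.imread('pics/t7.png')[150:290,90:310];im2=cv2.imread('pics/s7.png')[90:220,200:400]
cv2.imwrite('pics/c7.png',np.vstack([cv2.resize(im,(600,300)),cv2.resize(im2,(600,300))]))
"
```

```text
t 17.65 pos [484.196  37.85  252.045] F [-0.653  0.503 -2.713] op 10.9 q [ 0.076  0.112  1.9   -0.002  1.129 -1.313]
shift [ 0.204 -0.25  -0.045] rotvec [ 0.001  0.001 -0.   ]
top 63 [513.777  44.765 168.707] ((513.3682250976562, 43.729736328125), (35.609291076660156, 9.217877388000488), 80.50589752197266)
scene 244 [486.812  32.478 167.77 ] ((487.0550842285156, 39.072471618652344), (60.50774002075195, 73.05844116210938), 79.47620391845703)
t 17.75 pos [484.15   37.615 252.073] F [-0.398  1.471 -2.726] op 10.9 q [ 0.075  0.112  1.9   -0.002  1.129 -1.313]
shift [ 74.05  -13.515  -0.073] rotvec [ 0.001  0.001 -0.   ]
```

View pics/c7.png

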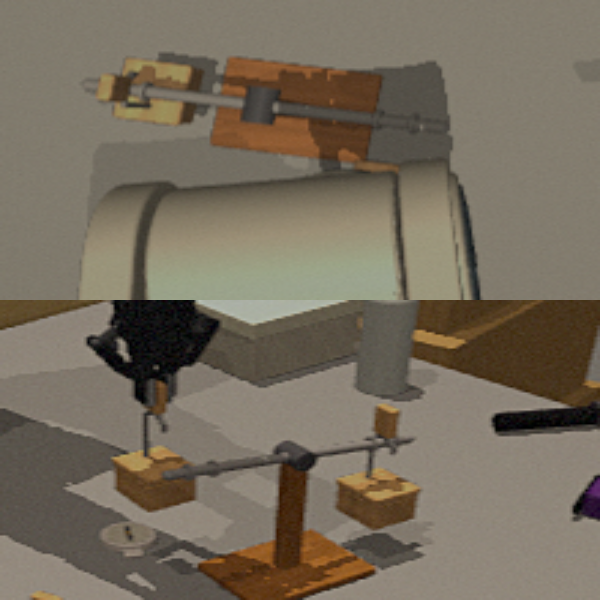

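B hangs in front of the raised right end, lid at z≈169 and below the bar. The tip at z≈219 is above the seat. Move in.

>>> step_arm:
  rows:
    - [8,-1.5,0,0,0,0,0]
    - [20,-3.5,0,0,0,0,0]
    - [34,-6,0,0,0,0,0]
    - [48,-8.5,0,0,0,0,0]
    - [60,-11,0,0,0,0,0]
    - [70,-12.5,0,0,0,0,0]
    - [75,-13.5,0,0,0,0,0]
    - [75,-13.5,0,0,0,0,0]

```text
clock: 18.75
eef_pos: [559.3, 24.1, 252.0]
tcp_rot: [-2.506, 1.569, -1.117]
contact_force: [-0.2, 0.1, -2.1]
opening: 0.128
```

```bash
python3 -c "
from h import *
go(558.8,24.1,199,-10.4)
grab('scene','s8');grab('wrist','w8')
im=cv2.imread('pics/w8.png');im2=cv2.imread('pics/s8.png')[90:220,200:350]
cv2.imwrite('pics/c8.png',np.hstack([cv2.resize(im,(400,300)),cv2.resize(im2,(400,300))]))
"
```

```text
t 18.75 pos [559.295  24.062 251.964] F [-0.217  0.059 -2.071] op 11.0 q [ 0.041  0.232  1.753 -0.002  1.157 -1.347]
shift [ -0.495   0.038 -52.964] rotvec [0.001 0.001 0.   ]
```

View pics/c8.png

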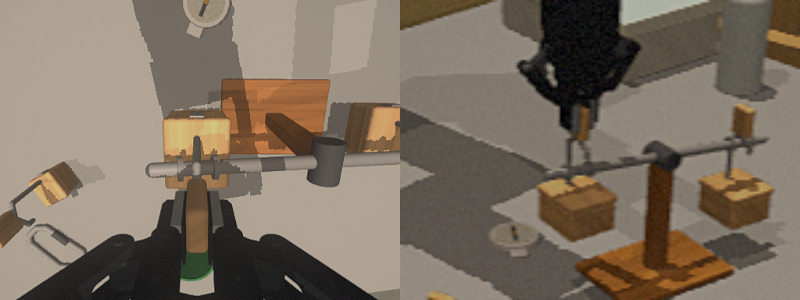

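Wire at x≈198 sits between the collars (183, 213). Lower slowly until the bar is level (TCP ≈ 199–200).

>>> step_arm:
  rows:
    - [0,0,-5,0,0,0,0]
    - [0,0,-11,0,0,0,0]
    - [0,0,-17,0,0,0,0]
    - [0,0,-23,0,0,0,0]
    - [0,0,-28,0,0,0,0]
    - [0,0,-32,0,0,0,0]
    - [0,0,-35,0,0,0,0]
    - [0,0,-37,0,0,0,0]

```text
clock: 19.85
eef_pos: [559.0, 24.1, 215.1]
tcp_rot: [-2.407, 1.569, -1.017]
contact_force: [0.3, -1.3, -0.8]
opening: 0.127
```

>>> step_arm:
  rows:
    - [0,0,-2,0,0,0,0]
    - [0,0,-4,0,0,0,0]
    - [0,0,-6,0,0,0,0]
    - [0,0,-8,0,0,0,0]
    - [0,0,-10,0,0,0,0]
    - [0,0,-12,0,0,0,0]
    - [0,0,-14,0,0,0,0]
    - [0,0,-15,0,0,0,0]

```text
clock: 20.85
eef_pos: [559.0, 24.0, 199.9]
tcp_rot: [-2.41, 1.569, -1.021]
contact_force: [-0.9, -2.2, 0.2]
opening: 0.136
```

```bash
python3 -c "
from h import *
go(558.8,24.1,199,-10.4)
grab('scene','s9');grab('wrist','w9')
p,w=ld('w9','wrist'); 
im=cv2.imread('pics/w9.png');im2=cv2.imread('pics/s9.png')[90:220,200:350]
cv2.imwrite('pics/c9.png',np.hstack([cv2.resize(im,(400,300)),cv2.resize(im2,(400,300))]))
p,w=ld('s9','scene'); u=np.array([.18,.984]);n=np.array([.984,-.18]);c=np.array([578,132.3])
m=(w[...,2]>155)&(w[...,2]<215)&(abs((w[...,:2]-c)@n)<14)
t=((w[...,:2]-c)@u)[m]; z=w[m][:,2]
for b in (-140,-80,-60,-40,40,60,80,140):
    k=abs(t-b)<4
    if k.any(): print(b,k.sum(),np.median(z[k]))
"
```

```text
t 20.85 pos [559.043  24.034 199.944] F [-0.862 -2.195  0.17 ] op 11.6 q [ 0.041  0.285  1.807 -0.002  1.049 -1.347]
shift [-0.243  0.066 -0.944] rotvec [ 0.002  0.001 -0.   ]
-140 11 180.39428008007565
-80 12 181.73696182378046
-60 11 183.08023278041287
-40 11 180.5805339961654
40 11 182.6289008309583
60 11 184.7669215602965
80 8 186.02296483801996
140 9 185.48834521756908
```

View pics/c9.png

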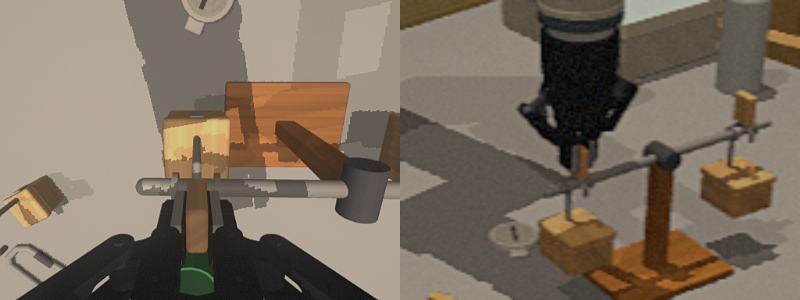

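The bar is level to within about 0.02 rad and the hook is in the seat. Release gently and rise.

>>> step_arm:
  rows:
    - [0,0,0,0,0,0,13]
    - [0,0,0,0,0,0,16]
    - [0,0,0,0,0,0,20]
    - [0,0,0,0,0,0,25]
    - [0,0,0,0,0,0,30]
    - [0,0,0,0,0,0,36]
    - [0,0,0,0,0,0,36]
    - [0,0,0,0,0,0,36]

```text
clock: 21.95
eef_pos: [559.0, 24.0, 200.0]
tcp_rot: [-2.416, 1.569, -1.026]
contact_force: [0.3, -0.4, 0.8]
opening: 0.423
```

>>> step_arm:
  rows:
    - [0,0,4,0,0,0,36]
    - [0,0,12,0,0,0,36]
    - [0,0,24,0,0,0,36]
    - [0,0,38,0,0,0,36]
    - [0,0,54,0,0,0,36]
    - [0,0,72,0,0,0,36]
    - [0,0,95,0,0,0,36]
    - [0,0,120,0,0,0,36]

```text
clock: 22.95
eef_pos: [559.0, 24.0, 321.6]
tcp_rot: [-2.289, 1.569, -0.9]
contact_force: [-0.5, -0.3, 0.1]
opening: 0.426
```

>>> step_arm:
  rows:
    - [-10,0,10,0,0,0,36]
    - [-30,0,20,0,0,0,36]
    - [-60,0,30,0,0,0,36]
    - [-90,-20,30,0,0,0,36]
    - [-120,-50,30,0,0,0,36]
    - [-140,-90,30,0,0,0,36]
    - [-150,-130,30,0,0,0,36]
    - [-150,-150,30,0,0,0,36]

```text
clock: 23.95
eef_pos: [407.3, -127.2, 351.7]
tcp_rot: [-2.416, 1.569, -1.028]
contact_force: [0.6, -0.0, 0.9]
opening: 0.422
```

```bash
python3 -c "
from h import *
print(r.sense()['clock'],r.sense()['contact_force'])
grab('scene','s10');grab('top','t10')
p,w=ld('t10','top'); u=np.array([.18,.984]);n=np.array([.984,-.18]);c=np.array([578,132.3])
m=(w[...,2]>160)&(w[...,2]<210)&(abs((w[...,:2]-c)@n)<10)
t=((w[...,:2]-c)@u)[m]; z=w[m][:,2]
k=(abs(t)>20)&((abs(t)<85)|(abs(t)>132)); print('tilt',np.polyfit(t[k],z[k],1))
im=cv2.imread('pics/t10.png')[110:300,90:400];im2=cv2.imread('pics/s10.png')[110:330,120:400]
cv2.imwrite('pics/c10.png',np.vstack([cv2.resize(im,(480,290)),cv2.resize(im2,(480,300))]))
"
```

```text
23.95 [ 0.625 -0.043  0.874]
tilt [  0.031 184.351]
```

View pics/c10.png

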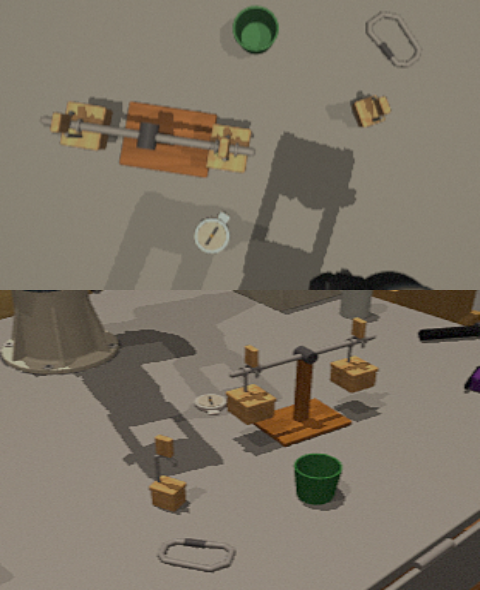

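Both hang, but the tilt fit gives 0.031 rad. That could be residual swing, or hooks sitting off-centre between the collars. I wait and remeasure.

>>> step_arm:
  rows:
    - [0,0,0,0,0,0,36]
    - [0,0,0,0,0,0,36]
    - [0,0,0,0,0,0,36]
    - [0,0,0,0,0,0,36]
    - [0,0,0,0,0,0,36]
    - [0,0,0,0,0,0,36]
    - [0,0,0,0,0,0,36]
    - [0,0,0,0,0,0,36]

```text
clock: 25.05
eef_pos: [408.0, -127.2, 351.5]
tcp_rot: [-2.53, 1.569, -1.143]
contact_force: [-0.4, 0.1, -0.6]
opening: 0.424
```

```bash
cat > chk.py <<'E'
from h import *
import sys
sv=sys.argv[1]
grab('top',sv)
p,w=ld(sv,'top'); u=np.array([.18,.984]);n=np.array([.984,-.18]);c=np.array([578,132.3])
T=(w[...,:2]-c)@u; O=(w[...,:2]-c)@n; Z=w[...,2]
k=(abs(O)<6)&(Z>160)&(Z<205)&(abs(T)>20)&((abs(T)<75)|(abs(T)>135)); print('tilt',np.polyfit(T[k],Z[k],1))
for s in(-1,1):
    m=(abs(T-s*110)<45)&(abs(O)<40)
    for nm,a,b in(('tab',215,245),('lid',105,130)):
        k=m&(Z>a)&(Z<b)
        if k.sum()>5:
            q=np.stack([T[k],O[k]],1).astype(np.float32); print(s,nm,k.sum(),cv2.minAreaRect(q),np.median(Z[k]))
E
python3 chk.py t11; python3 -c "
import cv2;im=cv2.imread('pics/t11.png')[175:230,110:265];cv2.imwrite('pics/c11.png',cv2.resize(im,None,fx=5,fy=5,interpolation=cv2.INTER_CUBIC))"
```

```text
tilt [  0.031 184.527]
-1 tab 78 ((-109.5654525756836, -0.6383466720581055), (24.802165985107422, 11.639078140258789), 87.78359985351562) 231.42264778359498
-1 lid 523 ((-109.72166442871094, -0.5605316162109375), (68.10640716552734, 59.11601638793945), 89.0433349609375) 119.8981146873831
1 tab 103 ((110.49408721923828, -0.8343009948730469), (12.595009803771973, 25.593502044677734), 0.17679528892040253) 229.2107484449375
1 lid 529 ((110.33650207519531, -0.02587890625), (67.92737579345703, 59.27975082397461), 89.86052703857422) 118.34920025457416
```

View pics/c11.png

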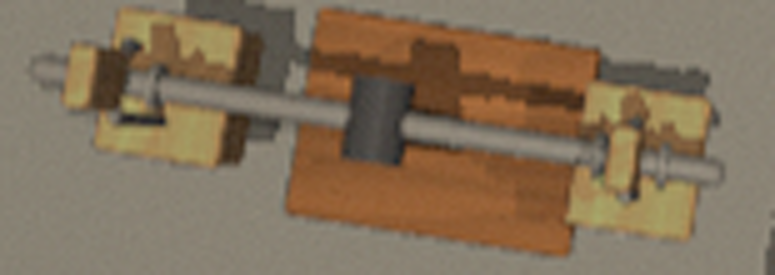

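Both hooks are within 0.5 mm of their seats, and the lid heights differ by only 1.6 mm, which would mean a tilt of about -0.007 rad. That contradicts the 0.031 fit, so I look at the bar bin by bin against the empty-bar picture.

```bash
python3 -c "
from h import *
u=np.array([.18,.984]);n=np.array([.984,-.18]);c=np.array([578,132.3])
for s in('t0','t11','t10','t6'):
    p,w=ld(s,'top');T=(w[...,:2]-c)@u; O=(w[...,:2]-c)@n; Z=w[...,2]
    print(s)
    k=(abs(O)<2.5)&(Z>155)&(Z<212)&(abs(T)>20)
    xs=[];zs=[]
    for b in (-145,-138,-132,-85,-75,-65,-55,-45,-35,-25,25,35,45,55,65,75,85,132,138,145):
        j=k&(abs(T-b)<4)
        if j.any(): xs.append(b);zs.append(np.median(Z[j]))
    print(dict(zip(xs,np.round(zs,1)))); print('slope',np.polyfit(xs,zs,1))
"
```

```text
t0
{-145: np.float64(184.9), -138: np.float64(186.1), -132: np.float64(186.2), -85: np.float64(185.9), -75: np.float64(186.5), -65: np.float64(185.4), -55: np.float64(186.0), -45: np.float64(185.3), -35: np.float64(186.4), -25: np.float64(184.5), 25: np.float64(185.5), 35: np.float64(185.2), 45: np.float64(185.9), 55: np.float64(186.5), 65: np.float64(185.2), 75: np.float64(187.2), 85: np.float64(184.9), 132: np.float64(185.2), 138: np.float64(185.5), 145: np.float64(185.9)}
slope [ -0.001 185.708]
t11
{-145: np.float64(187.1), -138: np.float64(187.1), -132: np.float64(187.2), -85: np.float64(187.1), -75: np.float64(186.2), -65: np.float64(185.4), -55: np.float64(186.2), -45: np.float64(186.4), -35: np.float64(185.8), -25: np.float64(185.9), 25: np.float64(186.2), 35: np.float64(186.2), 45: np.float64(185.6), 55: np.float64(185.0), 65: np.float64(186.5), 75: np.float64(185.9), 85: np.float64(185.2), 132: np.float64(185.3), 138: np.float64(185.2), 145: np.float64(184.7)}
slope [ -0.006 186.022]
t10
{-145: np.float64(186.1), -138: np.float64(186.6), -132: np.float64(186.6), -85: np.flo
[... 217 characters left out ...]
(185.5), 55: np.float64(185.4), 65: np.float64(186.0), 75: np.float64(184.6), 85: np.float64(185.2), 132: np.float64(185.9), 138: np.float64(185.0), 145: np.float64(183.0)}
slope [ -0.006 185.59 ]
t6
{-145: np.float64(205.8), -138: np.float64(205.0), -132: np.float64(204.7), -85: np.float64(197.7), -75: np.float64(196.8), -65: np.float64(194.4), -55: np.float64(193.9), -45: np.float64(192.4), -35: np.float64(190.5), -25: np.float64(189.6), 25: np.float64(183.2), 35: np.float64(180.5), 45: np.float64(179.1), 55: np.float64(178.3), 65: np.float64(175.3), 75: np.float64(176.4), 85: np.float64(173.3), 132: np.float64(166.8), 138: np.float64(166.5), 145: np.float64(165.6)}
slope [ -0.141 185.784]
```

```bash
python3 -c "
import cv2;im=cv2.imread('pics/s10.png')[140:230,240:360];cv2.imwrite('pics/c12.png',cv2.resize(im,None,fx=6,fy=6,interpolation=cv2.INTER_CUBIC))"
```

```text
(no output)
```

View pics/c12.png

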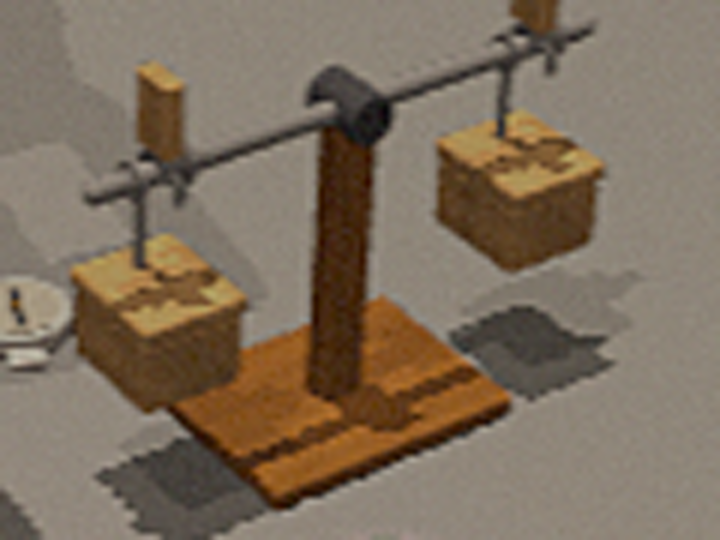

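The clean bins along the bar's centre line give a tilt of -0.006 rad, steady over the last two pictures. The empty bar gave -0.001, so the 0.031 came from stray pixels in the looser mask. The scene view shows both hooks over the bar, between the collars. I check the bystanders against the first picture, then hand in.

```bash
python3 -c "
from h import *
for nm,x,y,lo,hi in(('small',613,-201,40,62),('cup',763,-21,40,90),('comp',414,60,8,20),('carab',755,-240,5,20)):
    for s in('t0','t11'):
        p,w=ld(s,'top'); k=(abs(w[...,0]-x)<65)&(abs(w[...,1]-y)<65)&(w[...,2]>lo)&(w[...,2]<hi)
        print(nm,s,k.sum(),w[k].mean(0) if k.any() else '')
order.sign_off()
"
```

```text
small t0 222 [ 612.69  -197.64    49.478]
small t11 221 [ 612.991 -197.655   49.486]
cup t0 316 [758.074 -20.202  65.042]
cup t11 316 [758.184 -19.895  64.791]
comp t0 426 [414.237  61.836  12.47 ]
comp t11 432 [414.538  61.682  12.514]
carab t0 362 [ 740.367 -255.734    9.07 ]
carab t11 358 [ 740.182 -255.524    9.079]
the job is handed in; nothing more can be done
```

Both big boxes are hanging on the bar, and I handed the job in at about 25 s. Box A went on the left seat and I let go of it, with the bar resting at its stop. Box B then went on the right seat.

- **Level:** the bar's tilt was -0.006 rad in the last two pictures, against -0.001 for the empty bar. Both hooks are within about 0.5 mm of the middle of their seats.
- **Other objects:** the small box, cup, compass and carabiner are within 0.4 mm of where they started. The arm was clear of everything when I handed in.
- **One check disagreed:** a first, rougher fit of the bar gave a tilt of +0.031 rad. I put this down to stray pixels, because the measurements along the bar's centre line and the two lid heights (119.9 and 118.3 mm) both say level.

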